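# Line up the parts pots by height beside the laptop repair

## Robot

A 7-joint arm with a two-finger parallel gripper is mounted at the origin on the work surface. World frame = base frame: x ahead of the robot, y to its left, z up, the work surface at z = 0. Lengths are in m, angles in rad, forces in N, time in s.
With the tool pointing down it reaches from about 0.425 to 0.825 m from the base axis. Payload 3.6 kg.
Tool frame: the origin (TCP) lies between the finger pads; the fingertips stand robot.tips_ahead ahead of it and the grasp point (between the pads) is the TCP (robot.tips_ahead is the distance from the TCP to the fingertips, in m); z points along the fingers, y is the line along which they close (so a half turn about z gives the same grasp; the last joint's range is limited). The gripper opens to 93 mm and grips with 3 to 60 N. Pads are 15 mm wide; open, the fingers measure 128 mm over their backs; the gripper's body (75 mm by 188 mm) begins 65 mm behind the grasp point.
Start: joints at [-1.276, 0.615, -0.013, 1.423, 0.008, 1.103, -0.04], TCP at [0.205, 0.617, 0.238] pointing down, gripper open.
Joint ranges: [-3.12, 3.12], [-0.3, 2.06], [-1.34, 1.32], [0.26, 2.42], [-1.36, 4.5], [0.01, 1.98], [-2.84, 2.84]. Speed limits (rad/s): [2.79, 2.79, 3.14, 3.14, 3.14, 3.14, 3.14].

## Interface

Orientations are given as a unit quaternion [x, y, z, w].
In Python, from rig import readout, imaging, workorder, robot gives the robot as it stands.
- The arm moves only by the tool apply_moves, never from a script. Its argument "deltas" is a list of rows, each a list of 6 numbers: the shift along the tool's x, y, z scaled (see below), then the turn, a rotation vector about the tool's x, y, z scaled (see below). In form: [[tx, ty, tz, rx, ry, rz], ...]. A call has 1 to 8 rows; each row shifts and turns the commanded pose from where the row before left it, along the tool's axes as they then stand; what a row does not reach is not made up. The controller multiplies each number of a shift by 20 mm and each number of a turn by 6 degrees. A row lasts 1/12 s, in which the tool goes at most 41.7 mm and 7.16 degrees, less where a joint would pass 70% of its speed; a pose out of reach is approached as far as the arm can. A call with a number of a shift or a turn outside -1 to 1 is refused whole. A call with a gripper value outside its range is refused whole. "claw" is the opening, from 0 (shut) to 1 (fully open), set as the call begins (left out, the last holds). The fingers move at their own pace and stop on an object; "force" is the grip in N (left out, the last holds). Time passes only in rows, so rows that do not move let the fingers close. It gives the time, the measured TCP pose, the force, the opening and the grip force at its end, in the units of the state.
- readout.state(): the state, without advancing time (a new reading comes with each control period).
- imaging.snapshot(name): name is "side" or "top" or "wrist"; returns a dict with "img" (480x640x3 uint8, blue, green, red), "intrinsics" (3x3 intrinsics, pixels), "k1" (the pictures are not rectified: a ray, as slopes to the right and down, at radius r is drawn at 1 + k1 r^2 times it, then the intrinsics apply), "xyz" and "attitude" of the camera in the world. Camera axes: x right, y down, z forward; pixel columns grow to the right and rows downward; lengths in m; the calibration is good to about 2 mm. A picture is of the moment at which its call begins. There is no depth.
- workorder.sign_off(): hands the job in; it is judged then, once.
The state is a dict: "time": time; "joints": joint angles; "joint_velocities": joint speeds; "joint_efforts": joint torques, N m; "eef_pos": TCP position; "tool_rot": TCP orientation; "force": force on the tool from outside, world axes, zero at the start; "wrist_torque": the same for the moment, N m; "opening": opening from 0.0 (shut) to 1.0 (fully open); "gripper_force": force on a finger pad.
Only numpy, scipy, OpenCV 4.12 (cv2) and the standard library are available. Lean on these libraries where they do the work, as an engineer would, in place of code of your own. Each camera call takes 0.05 s, during which the arm holds its last target. There are 200 camera calls.

## Task

Stand the four parts pots on the four round grey pads, one centred on each pad, in order of height: the tallest on the pad next to the screwdriver stand, then ever shorter, the shortest farthest from it. Keep the pots upright throughout, leave them released and at rest, and do not shift the spray can.

Things in the scene. Friction and masses are not known exactly. Their poses are not given: they have to be found in the camera images.
- pot_narrow: The tallest loose parts pot: upright straight-sided clear plastic cylinder with screws inside and a black lid (fixed on, flush with the sides), diameter 40 mm, total height 100 mm, 50 to 150 g. Origin: centre of its underside; z up along its axis.
- pot_medium: The second tallest loose parts pot: upright straight-sided clear plastic cylinder with screws inside and a black lid (fixed on, flush with the sides), diameter 50 mm, total height 80 mm, 50 to 150 g. Origin: centre of its underside; z up along its axis.
- pot_slim: The third tallest loose parts pot: upright straight-sided clear plastic cylinder with screws inside and a black lid (fixed on, flush with the sides), diameter 43 mm, total height 60 mm, 50 to 150 g. Origin: centre of its underside; z up along its axis.
- pot_wide: The shortest loose parts pot: upright straight-sided clear plastic cylinder with screws inside and a black lid (fixed on, flush with the sides), diameter 56 mm, total height 40 mm, 50 to 150 g. Origin: centre of its underside; z up along its axis.
- pad_a: One of four identical round grey pads, fixed, diameter 66 mm, flat top 6 mm above the bench, origin: its centre at bench height. The four lie 85 mm apart in a straight row, on a 3 mm thick green mat 100 mm wide and 360 mm long. The letter says nothing about its place in the row: that differs from start to start.
- pad_b: One of four identical round grey pads, fixed, diameter 66 mm, flat top 6 mm above the bench, origin: its centre at bench height. The four lie 85 mm apart in a straight row, on a 3 mm thick green mat 100 mm wide and 360 mm long. The letter says nothing about its place in the row: that differs from start to start.
- pad_c: One of four identical round grey pads, fixed, diameter 66 mm, flat top 6 mm above the bench, origin: its centre at bench height. The four lie 85 mm apart in a straight row, on a 3 mm thick green mat 100 mm wide and 360 mm long. The letter says nothing about its place in the row: that differs from start to start.
- pad_d: One of four identical round grey pads, fixed, diameter 66 mm, flat top 6 mm above the bench, origin: its centre at bench height. The four lie 85 mm apart in a straight row, on a 3 mm thick green mat 100 mm wide and 360 mm long. The letter says nothing about its place in the row: that differs from start to start.
- stand: Fixed black screwdriver stand, 60 mm (across the row) x 45 mm (along the row) x 40 mm high, with three upright grey-handled screwdrivers to 118 mm high. It stands in line with the row, its centre 100 mm beyond the centre of the pad at one end; which end differs. (Beyond the other end is a low steel dish, 72 mm across, 15 mm high, fixed.) Origin: centre of its underside.
- can: Bystander: loose spray can, white with a red band, diameter 52 mm, 188 mm high, 0.35 kg, upright on the bench. Origin: centre of its underside.
Not all that is in view belongs to the job. What is shaped like the pot_wide but turquoise is not meant.

How it is judged:
At the end, for the whole second after the job is handed in: Each pot stands upright (within 0.1 rad) on a pad, released and at rest, its axis within 14 mm of the pad's centre; counting from the screwdriver stand the pots are 100, 80, 60 and 40 mm high ((horizontal distance between pot_narrow and pad_a below 0.014 m or horizontal distance between pot_narrow and pad_b below 0.014 m or horizontal distance between pot_narrow and pad_c below 0.014 m or horizontal distance between pot_narrow and pad_d below 0.014 m) and horizontal distance between pot_narrow and stand below 0.14 m and angle between each of pot_narrow, pot_medium, pot_slim, pot_wide's own z axis and vertical below 0.1 rad and height (world z) of pot_narrow between 0.002 and 0.012 m and linear speed of each of pot_narrow, pot_medium, pot_slim, pot_wide below 0.02 m/s and (horizontal distance between pot_medium and pad_a below 0.014 m or horizontal distance between pot_medium and pad_b below 0.014 m or horizontal distance between pot_medium and pad_c below 0.014 m or horizontal distance between pot_medium and pad_d below 0.014 m) and horizontal distance between pot_medium and stand between 0.14 and 0.225 m and height (world z) of pot_medium between 0.002 and 0.012 m and (horizontal distance between pot_slim and pad_a below 0.014 m or horizontal distance between pot_slim and pad_b below 0.014 m or horizontal distance between pot_slim and pad_c below 0.014 m or horizontal distance between pot_slim and pad_d below 0.014 m) and horizontal distance between pot_slim and stand between 0.225 and 0.31 m and height (world z) of pot_slim between 0.002 and 0.012 m and (horizontal distance between pot_wide and pad_a below 0.014 m or horizontal distance between pot_wide and pad_b below 0.014 m or horizontal distance between pot_wide and pad_c below 0.014 m or horizontal distance between pot_wide and pad_d below 0.014 m) and horizontal distance between pot_wide and stand above 0.31 m and height (world z) of pot_wide between 0.002 and 0.012 m); the robot touches nothing.
It fails at once if a pot is tipped by more than 0.5 rad (angle between any of pot_narrow, pot_medium, pot_slim, pot_wide's own z axis and vertical above 0.5 rad).
It fails at once if the spray can is moved by more than 20 mm or knocked over (distance of can from where it was at the start of the episode above 0.02 m or angle between can's own z axis and vertical above 0.3 rad).
It also fails if it takes over 112 s, if anything falls off the work surface, if the arm or the gripper's body presses on something with over 40 N, if the wrist force passes 120 N, or if a joint passes its speed limit or range.

## Working session

There is one attempt and no reset: what is moved stays moved. The work goes in short steps, Python scripts to look and compute and a tool call to move; the robot and the scene stay as the last step left them, time stands still between calls to the robot, and variables do not carry over. Pictures are saved under pics/ and viewed, at most 14 in all, crops included, and the job is handed in when it is done.

Besides the shell and the picture viewer there is one more tool, called after ">>>" as name(argument=value, ...) on one line, values as JSON. apply_moves: Moves the arm, as the interface text tells. Its arguments: {"type":"object","properties":{"deltas":{"type":"array","items":{"type":"array","items":{"type":"number"}}},"claw":{"type":"number"},"force":{"type":"number"}},"required":["deltas"]}

```bash
mkdir -p pics; ls; python3 - <<'E'
from rig import readout, imaging, workorder, robot
import cv2
print(readout.state()); print(robot.tips_ahead)
for n in ("side","top","wrist"):
    s=imaging.snapshot(n); cv2.imwrite(f"pics/{n}0.png",s["img"]); print(n,s["intrinsics"],s["k1"],s["xyz"],s["attitude"])
E
```

```text
pics
{'time': 0.0, 'joints': array([-1.27651653,  0.61592098, -0.01264845,  1.424896  ,  0.00808075,
        1.10336515, -0.04038326]), 'joint_velocities': array([-0.00343681,  0.00107821,  0.0003927 ,  0.00059307, -0.00111057,
        0.00081113, -0.00045173]), 'joint_efforts': array([ 1.06291830e-04, -4.58925354e+01,  2.09119320e-01, -1.65745139e+01,
       -6.11192104e-02,  2.03923130e-02,  2.40517320e-04]), 'eef_pos': array([0.20468627, 0.61615436, 0.23648082]), 'tool_rot': array([ 1.59653252e-01,  9.87172338e-01, -1.25385042e-03, -2.02690252e-04]), 'force': array([ 1.43634702, -1.08304253, -0.61195237]), 'wrist_torque': array([-0.01662141, -0.00060229,  0.04463583]), 'gripper_force': 0.0, 'opening': 0.9992181309103616}
0.019
side [[574.59401542   0.         319.66825975]
 [  0.         574.59401542 253.98583559]
 [  0.           0.           1.        ]] -0.1403929829294791 [ 0.37310376 -0.85688587  0.79276843] [ 0.89525424 -0.07306414  0.02331872 -0.43890514]
top [[482.96001907   0.         323.99466281]
 [  0.         482.96001907 243.87280069]
 [  0.           0.           1.        ]] -0.09451097864204808 [0.43066576 0.0775143  0.95827438] [-0.7034929   0.70920002 -0.03717699  0.02740337]
wrist [[424.43063016   0.         320.18243131]
 [  0.         424.43063016 239.75315226]
 [  0.           0.           1.        ]] -0.09090061870928606 [0.13940013 0.63835258 0.38424975] [0.80472397 0.58040705 0.07140983 0.10221366]
```

View pics/top0.png

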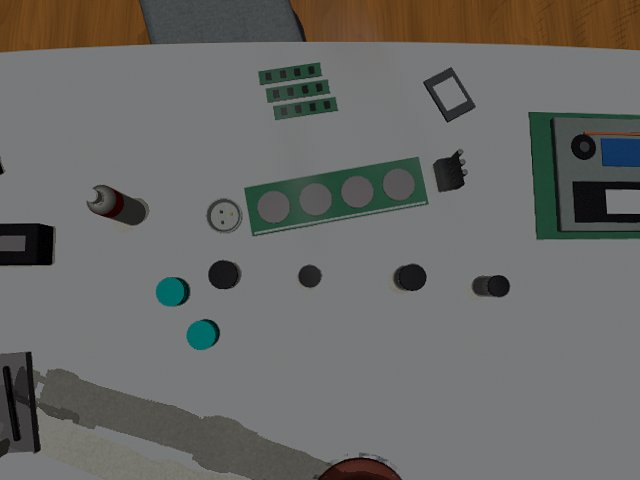

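View pics/side0.png

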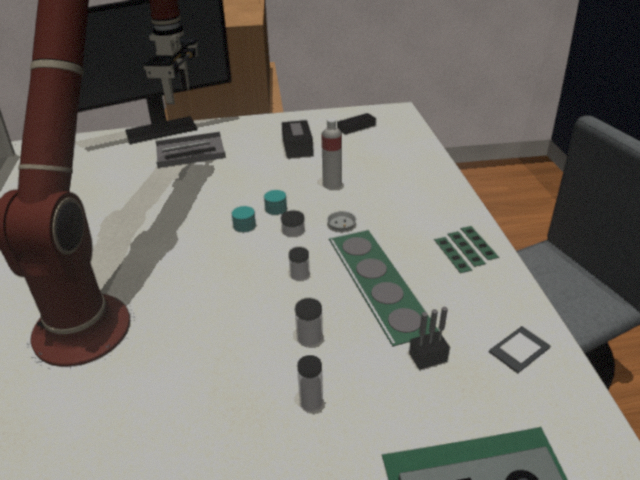

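Top view: black-lidded pots are wide (223,275), slim (310,276), medium (410,278) and narrow (492,286). The turquoise decoys are at (172,292) and (202,335), the can at (120,205), the pads at (273,207), (315,199), (357,192) and (398,184), the stand at (450,172) and the dish at (224,215). The side view agrees: lids are at (293,217), (299,256), (308,310) and (310,367).

```bash
cat > h.py <<'E'
import cv2, numpy as np
from scipy.spatial.transform import Rotation as R
from rig import readout, imaging, workorder, robot
def rays(s,px):
    u=cv2.undistortPoints(np.float64(px).reshape(-1,1,2),s["intrinsics"],np.array([s["k1"],0,0,0.]))[:,0]
    return R.from_quat(s["attitude"]).apply(np.c_[u,np.ones(len(u))])
def plane(s,px,z):
    d=rays(s,px); c=np.array(s["xyz"]); return c+d*((z-c[2])/d[:,2])[:,None]
def tri(s1,p1,s2,p2):
    A=np.zeros((3,3));b=np.zeros(3);L=[]
    for s,p in((s1,p1),(s2,p2)):
        d=rays(s,[p])[0];d/=np.linalg.norm(d);P=np.eye(3)-np.outer(d,d);c=np.array(s["xyz"]);A+=P;b+=P@c;L.append((P,c))
    x=np.linalg.solve(A,b);return x,max(np.linalg.norm(P@(x-c)) for P,c in L)
def blobs(mask,amin,amax):
    n,l,st,c=cv2.connectedComponentsWithStats(mask.astype(np.uint8))
    return [(c[i].round(1),st[i]) for i in range(1,n) if amin<st[i][4]<amax]
def go(target,yaw_axis=None):
    """shift in tool units to world target"""
    st=readout.state();q=R.from_quat(st["tool_rot"]);return q.inv().apply(np.array(target)-st["eef_pos"])/0.02
E
python3 - <<'E'
from h import *
t=imaging.snapshot("top");s=imaging.snapshot("side")
for n,v in(("top",t),("side",s)):
    g=v["img"].max(2); 
    print(n)
    for c,st in blobs(g<45,80,1500): print("dark",c,st)
    hsv=cv2.cvtColor(v["img"],cv2.COLOR_BGR2HSV)
    for c,st in blobs((hsv[...,1]<60)&(g>60)&(g<130),300,3000): print("grey",c,st)
for a,z in(((492,286),.1),((410,278),.08),((310,276),.06),((223,275),.04),((273,207),.006),((398,184),.006)): print(plane(t,[a],z), t["img"][a[1],a[0]])
cv2.imwrite("pics/c1.png",np.vstack([cv2.resize(t["img"][240:320,180:520],None,fx=2.3,fy=2.3,interpolation=2),cv2.resize(s["img"][200:420,270:440],(782,int(220*782/170)))[:400,:782] if 0 else np.zeros((1,782,3),np.uint8)]))
cv2.imwrite("pics/c2.png",cv2.resize(s["img"][200:420,260:460],None,fx=2.7,fy=2.7,interpolation=2))
E
```

```text
top
dark [299.3  26.5] [292   9  14  33 119]
dark [444.3 105.5] [424  82  51  40 125]
dark [562.3 183.6] [550 118  90 114 502]
dark [582.8 146.6] [571 134  25  26 429]
dark [448.8 172.9] [433 151  33  41 862]
dark [125.6 209.4] [101 187  44  38 846]
dark [223.2 274.5] [209 261  30  28 675]
dark [410.4 277.2] [395 264  31  27 644]
dark [309.3 275.9] [299 266  22  21 370]
dark [497.5 285.6] [486 275  24  22 391]
dark [184.3 290.7] [176 278  14  27 125]
dark [479.  285.7] [473 278  15  17 158]
dark [214.5 329.7] [204 320  16  25  87]
dark [  3.8 446.3] [  0 438  10  19 130]
dark [351.8 472.7] [318 458  82  22 651]
grey [449.4  93.3] [432  76  35  35 695]
grey [398.1 184.1] [382 169  33  32 820]
grey [356.9 191.4] [341 176  33  32 844]
grey [315.1 199. ] [299 183  33  33 868]
grey [622.4 201.1] [605 189  35  25 828]
grey [273.4 206.6] [257 191  33  32 856]
grey [ 12. 243.] [  0 236  25  15 375]
side
dark [356.  123.3] [338 114  37  19 405]
dark [297.5 141.2] [283 122  29  34 592]
dark [188.8 152.9] [166 148  49  11 110]
dark [ 65.3 180.2] [ 59 172  12  19 126]
dark [100.5 319.2] [ 83 303
[... 443 characters left out ...]
2. ] [ 329  230  121  141 1669]
grey [356.6 245.8] [342 236  30  20 468]
grey [299.1 267.9] [288 247  22  34 408]
grey [ 60.5 313.7] [  0 250 105  84 424]
grey [371. 268.] [356 257  31  22 536]
grey [387.  292.6] [371 281  33  24 619]
grey [309.2 329.1] [295 298  29  50 794]
grey [519.3 350.1] [489 326  62  48 902]
grey [310.7 391. ] [297 355  28  59 910]
grey [492.3 467.3] [ 399  446  164   34 2996]
[[ 0.43080084 -0.23667746  0.1       ]] [26 27 26]
[[ 0.44736554 -0.09143685  0.08      ]] [27 26 26]
[[0.45321104 0.09123354 0.06      ]] [36 35 36]
[[0.45674606 0.25701918 0.04      ]] [24 22 23]
[[0.59247108 0.16503166 0.006     ]] [86 85 87]
[[ 0.63787767 -0.08620462  0.006     ]] [83 82 85]
```

View pics/c1.png

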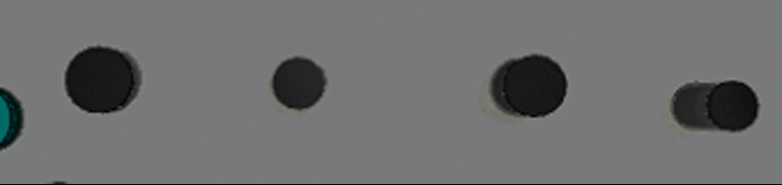

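View pics/c2.png

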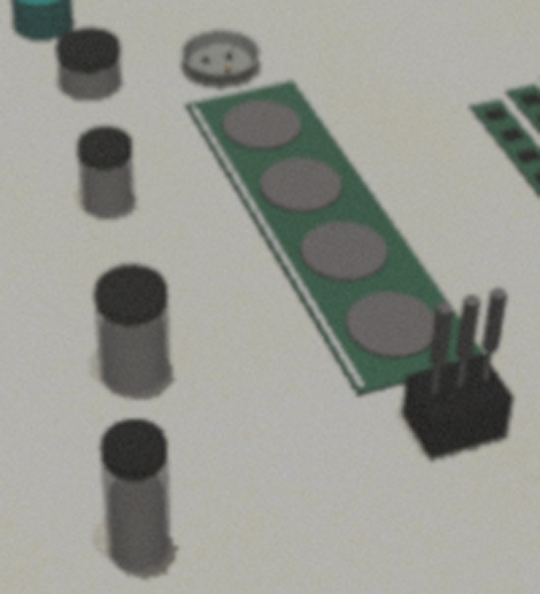

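Both crops show four black-lidded pots and no turquoise among them. Lid centres are wide (223.0,274.3)/(292.6,218.5), slim (310,276.1)/(298.9,254.8), medium (412.6,277.4)/(308.5,308.5) and narrow (499.1,285.7)/(309.6,366.3), as top/side pixels.

Could be mistaken for pot_wide: turquoise (172,292) and (202,335), which are rejected, and the steel dish (224,215). The black lid at (223,274) is the one to take.

```bash
python3 - <<'E'
from h import *
t=imaging.snapshot("top");s=imaging.snapshot("side")
P=dict(wide=((223.,274.3),(292.6,218.5)),slim=((310,276.1),(298.9,254.8)),med=((412.6,277.4),(308.5,308.5)),narrow=((499.1,285.7),(309.6,366.3)))
for (k,(a,b)),z in zip(P.items(),(.04,.06,.08,.1)):
    x,e=tri(t,a,s,b);print(k,x.round(4),round(e,4),np.hypot(*x[:2]).round(3),"top@z",plane(t,[a],z)[0].round(4),"side@z",plane(s,[b],z)[0].round(4))
pt=[(398.1,184.1),(356.9,191.4),(315.1,199),(273.4,206.6)];ps=[(404,320.3),(387,292.6),(371,268),(356.6,245.8)]
for a,b in zip(pt,ps):
    x,e=tri(t,a,s,b);print("pad",x.round(4),round(e,4),plane(t,[a],.006)[0].round(4),plane(s,[b],.006)[0].round(4))
q=plane(t,pt,.006);print(np.linalg.norm(np.diff(q,axis=0),axis=1),np.degrees(np.arctan2(*(q[3]-q[0])[[1,0]])))
E
```

```text
wide [0.4603 0.2584 0.0324] 0.002 0.528 top@z [0.4581 0.257  0.04  ] side@z [0.4614 0.2472 0.04  ]
slim [0.4553 0.0912 0.0533] 0.0021 0.464 top@z [0.453  0.0912 0.06  ] side@z [0.4567 0.0825 0.06  ]
med [ 0.4505 -0.0974  0.0749] 0.002 0.461 top@z [ 0.4484 -0.0962  0.08  ] side@z [ 0.452  -0.1029  0.08  ]
narrow [ 0.4324 -0.2518  0.0952] 0.0013 0.5 top@z [ 0.4311 -0.2499  0.1   ] side@z [ 0.4333 -0.2561  0.1   ]
pad [ 0.639  -0.0871  0.0024] 0.0005 [ 0.6377 -0.0864  0.006 ] [ 0.6383 -0.0906  0.006 ]
pad [ 0.6248 -0.0033  0.0034] 0.0012 [ 0.623  -0.0029  0.006 ] [ 0.6253 -0.006   0.006 ]
pad [0.6099 0.0808 0.0032] 0.0014 [0.608 0.081 0.006] [0.6105 0.0777 0.006 ]
pad [0.5952 0.1644 0.0034] 0.0015 [0.5933 0.1642 0.006 ] [0.5959 0.1612 0.006 ]
[0.08473284 0.08522281 0.08458399] 100.04553206914885
```

>>> apply_moves(deltas=[[0,0,0,0,0,1],[0,0,0,0,0,1],[0,0,0,0,0,1],[0,0,0,0,0,1],[0,0,0,0,0,1],[0,0,0,0,0,1],[0,0,0,0,0,1],[0,0,0,0,0,1]], claw=1)

```text
time: 1.02
eef_pos: [0.2048, 0.6168, 0.2376]
tool_rot: [0.55, 0.835, -0.0, -0.0]
force: [-0.3, -0.9, 0.8]
opening: 1.0
gripper_force: 0.0
```

>>> apply_moves(deltas=[[0,0,0,0,0,1],[0,0,0,0,0,1],[0,0,0,0,0,0.3],[0,0,0,0,0,0],[0,0,0,0,0,0]])

```text
time: 1.43
eef_pos: [0.2047, 0.6168, 0.2376]
tool_rot: [0.643, 0.765, -0.0, 0.0]
force: [-0.7, -0.4, -0.0]
opening: 1.002
gripper_force: 0.0
```

```bash
cat > g.py <<'E'
from h import *
import sys
st=readout.state();m=R.from_quat(st["tool_rot"]).as_matrix()
print(round(st["time"],2),st["eef_pos"].round(4),"yaw",np.degrees(np.arctan2(m[1,1],m[0,1])).round(2),"tilt",np.degrees(np.arccos(-m[2,2])).round(2),"open",round(st["opening"]*93,1),"gf",round(st["gripper_force"],1),st["force"].round(1),"j7",st["joints"][6].round(2))
if len(sys.argv)>3: print("units:",go([float(a) for a in sys.argv[1:4]]).round(2))
E
python3 g.py 0.460 0.256 0.238
```

```text
1.43 [0.2047 0.6168 0.2376] yaw 9.9 tilt 0.01 open 93.1 gf 0.0 [-0.7 -0.4 -0. ] j7 -0.96
units: [-19.97   9.47  -0.02]
```

>>> apply_moves(deltas=[[-1,0.47,0,0,0,0],[-1,0.47,0,0,0,0],[-1,0.47,0,0,0,0],[-1,0.47,0,0,0,0],[-1,0.47,0,0,0,0],[-1,0.47,0,0,0,0],[-1,0.47,0,0,0,0],[-1,0.47,0,0,0,0]])

```text
time: 2.1
eef_pos: [0.3069, 0.4711, 0.2378]
tool_rot: [0.644, 0.765, 0.0, -0.0]
force: [0.0, 0.6, -0.1]
opening: 1.0
gripper_force: 0.0
```

>>> apply_moves(deltas=[[-1,0.47,0,0,0,0],[-1,0.47,0,0,0,0],[-1,0.47,0,0,0,0],[-1,0.47,0,0,0,0],[-1,0.47,0,0,0,0],[-1,0.47,0,0,0,0],[-1,0.47,0,0,0,0],[-1,0.47,0,0,0,0]])

```text
time: 2.77
eef_pos: [0.4083, 0.3262, 0.2379]
tool_rot: [0.644, 0.765, 0.0, -0.0]
force: [0.1, -0.6, 0.7]
opening: 0.997
gripper_force: 0.0
```

>>> apply_moves(deltas=[[-1,0.47,0,0,0,0],[-1,0.47,0,0,0,0],[-1,0.47,0,0,0,0],[-1,0.47,0,0,0,0],[0,0,0,0,0,0],[0,0,0,0,0,0]])

```text
time: 3.27
eef_pos: [0.4591, 0.2537, 0.2378]
tool_rot: [0.645, 0.764, 0.0, 0.0]
force: [-0.4, 0.7, 0.4]
opening: 0.998
gripper_force: 0.0
```

```bash
python3 g.py 0.460 0.256 0.026; python3 - <<'E'
from h import *
w=imaging.snapshot("wrist");t=imaging.snapshot("top");cv2.imwrite("pics/w1.png",w["img"])
for c,st in blobs(w["img"].max(2)<45,300,30000): print(c,st,plane(w,[c],.04)[0].round(4))
E
```

```text
3.27 [0.4591 0.2537 0.2378] yaw 9.67 tilt 0.02 open 92.9 gf 0.0 [-0.4  0.7  0.4] j7 -0.21
units: [ 0.11  0.06 10.59]
[323.2 219.7] [ 290  195   64   47 1569] [0.4612 0.2512 0.04  ]
[540.9 360.3] [  387   283   253   148 13575] [0.6859 0.1531 0.04  ]
[190.6 420.7] [    0   284   640   196 27745] [0.3677 0.0336 0.04  ]
```

View pics/w1.png

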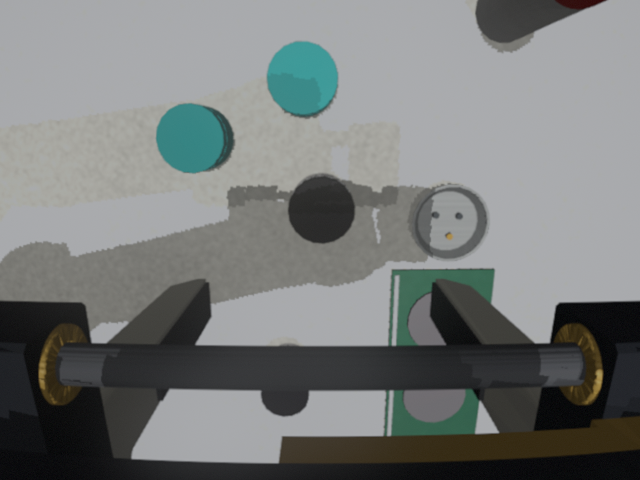

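The wrist view shows the black pot_wide lid at (321.5,208.5), clear between the fingers' line. The turquoise decoys are at (303,78) and (193,138), and the dish at (450,222).

```bash
python3 - <<'E'
from h import *
w=imaging.snapshot("wrist");t=imaging.snapshot("top");s=imaging.snapshot("side")
p=(321.5,208.5)
print(plane(w,[p],.04)[0],tri(w,p,t,(223,274.3)),tri(w,p,s,(292.6,218.5)))
print(plane(w,[(286,397)],.06)[0], w["xyz"])
E
```

```text
[0.45659338 0.26267655 0.04      ] (array([0.45780963, 0.26000088, 0.02475298]), np.float64(0.000721384535856306)) (array([0.45968071, 0.26087371, 0.03066443]), np.float64(0.0027869124269363386))
[0.45407634 0.09426114 0.06      ] [0.44539338 0.32330182 0.38532824]
```

>>> apply_moves(deltas=[[0.25,0,1,0,0,0],[0,0,1,0,0,0],[0,0,1,0,0,0],[0,0,1,0,0,0],[0,0,1,0,0,0],[0,0,1,0,0,0],[0,0,1,0,0,0],[0,0,1,0,0,0]])

```text
time: 4.18
eef_pos: [0.4571, 0.2609, 0.0767]
tool_rot: [0.643, 0.766, 0.0, -0.0]
force: [-1.1, -0.6, -0.3]
opening: 0.998
gripper_force: 0.0
```

>>> apply_moves(deltas=[[0,0,1,0,0,0],[0,0,1,0,0,0],[0,0,0.4,0,0,0],[0,0,0,0,0,0],[0,0,0,0,0,0]])

```text
time: 4.6
eef_pos: [0.4575, 0.2602, 0.0298]
tool_rot: [0.644, 0.765, -0.0, -0.0]
force: [-0.5, 0.1, 0.2]
opening: 1.002
gripper_force: 0.0
```

>>> apply_moves(deltas=[[0,0,0,0,0,0],[0,0,0,0,0,0],[0,0,0,0,0,0],[0,0,0,0,0,0],[0,0,0,0,0,0],[0,0,0,0,0,0],[0,0,0,0,0,0],[0,0,0,0,0,0]], claw=0.4, force=20)

```text
time: 5.27
eef_pos: [0.4578, 0.2598, 0.0299]
tool_rot: [0.644, 0.765, 0.0, 0.0]
force: [0.5, -0.4, 2.2]
opening: 0.598
gripper_force: 20.0
```

```bash
python3 g.py 0.5945 0.163 0.12
```

```text
5.27 [0.4578 0.2598 0.0299] yaw 9.82 tilt 0.03 open 55.6 gf 20.0 [ 0.5 -0.4  2.2] j7 -0.1
units: [-5.93  5.91 -4.5 ]
```

>>> apply_moves(deltas=[[0,0,-0.5,0,0,0],[0,0,-1,0,0,0],[0,0,-1,0,0,0],[0,0,-1,0,0,0],[0,0,-1,0,0,0],[0,0,0,0,0,0]])

```text
time: 5.77
eef_pos: [0.4596, 0.2606, 0.1235]
tool_rot: [0.644, 0.765, 0.003, 0.001]
force: [1.2, 0.1, -0.9]
opening: 0.597
gripper_force: 20.0
```

>>> apply_moves(deltas=[[-0.8,0.8,0,0,0,0],[-0.8,0.8,0,0,0,0],[-0.8,0.8,0,0,0,0],[-0.8,0.8,0,0,0,0],[-0.8,0.8,0,0,0,0],[-0.8,0.8,0,0,0,0],[-0.8,0.8,0,0,0,0],[-0.3,0.3,0,0,0,0]])

```text
time: 6.43
eef_pos: [0.5961, 0.1599, 0.119]
tool_rot: [0.646, 0.764, -0.001, 0.001]
force: [0.5, -0.0, -0.7]
opening: 0.598
gripper_force: 20.0
```

>>> apply_moves(deltas=[[0,0,0,0,0,0],[0,0,0,0,0,0]])

```text
time: 6.6
eef_pos: [0.5927, 0.1639, 0.1189]
tool_rot: [0.644, 0.765, -0.001, -0.001]
force: [-0.3, 0.9, -0.6]
opening: 0.601
gripper_force: 20.0
```

```bash
python3 g.py 0.5945 0.163 0.037
```

```text
6.6 [0.5927 0.1639 0.1189] yaw 9.81 tilt 0.15 open 55.9 gf 20.0 [-0.3  0.9 -0.6] j7 0.07
units: [-0.06  0.09  4.09]
```

>>> apply_moves(deltas=[[0,0.1,0.9,0,0,0],[0,0,0.9,0,0,0],[0,0,0.9,0,0,0],[0,0,0.6,0,0,0],[0,0,0.3,0,0,0],[0,0,0.3,0,0,0],[0,0,0.15,0,0,0],[0,0,0,0,0,0]])

```text
time: 7.27
eef_pos: [0.5957, 0.1642, 0.0385]
tool_rot: [0.644, 0.765, -0.0, -0.0]
force: [-0.9, -0.5, -0.9]
opening: 0.601
gripper_force: 20.0
```

>>> apply_moves(deltas=[[0,0,0,0,0,0],[0,0,0,0,0,0],[0,0,0,0,0,0]])

```text
time: 7.52
eef_pos: [0.5964, 0.1639, 0.0394]
tool_rot: [0.644, 0.765, 0.001, 0.0]
force: [-0.7, -0.1, -0.6]
opening: 0.6
gripper_force: 20.0
```

```bash
python3 g.py 0.5945 0.163 0.036
```

```text
7.52 [0.5964 0.1639 0.0394] yaw 9.81 tilt 0.08 open 55.8 gf 20.0 [-0.7 -0.1 -0.6] j7 0.09
units: [-0.03 -0.1   0.17]
```

Lower the last bit, release, and lift.

>>> apply_moves(deltas=[[0,-0.1,0.1,0,0,0],[0,0,0.05,0,0,0],[0,0,0,0,0,0],[0,0,0,0,0,0]])

```text
time: 7.85
eef_pos: [0.5937, 0.1635, 0.036]
tool_rot: [0.644, 0.765, -0.0, -0.0]
force: [-1.9, -0.3, 3.2]
opening: 0.597
gripper_force: 20.0
```

>>> apply_moves(deltas=[[0,0,0,0,0,0],[0,0,0,0,0,0],[0,0,0,0,0,0],[0,0,0,0,0,0],[0,0,0,0,0,0],[0,0,0,0,0,0],[0,0,-0.3,0,0,0],[0,0,-0.7,0,0,0]], claw=1)

```text
time: 8.52
eef_pos: [0.5925, 0.1632, 0.0544]
tool_rot: [0.644, 0.765, -0.002, -0.001]
force: [-0.9, -0.2, 0.5]
opening: 0.999
gripper_force: 0.0
```

>>> apply_moves(deltas=[[0,0,-1,0,0,0],[0,0,-1,0,0,0],[0,0,-1,0,0,0],[0,0,-1,0,0,0],[0,0,-1,0,0,0],[0,0,-0.5,0,0,0],[0,0,0,0,0,0]])

```text
time: 9.1
eef_pos: [0.5956, 0.1638, 0.1686]
tool_rot: [0.644, 0.765, 0.002, 0.002]
force: [0.6, 0.0, 0.1]
opening: 1.001
gripper_force: 0.0
```

```bash
python3 g.py 0.455 0.092 0.165; python3 g.py 0.455 0.092 0.045
```

```text
9.1 [0.5956 0.1638 0.1686] yaw 9.82 tilt 0.33 open 93.1 gf 0.0 [0.6 0.  0.1] j7 0.05
units: [-2.34 -7.54  0.13]
9.1 [0.5956 0.1638 0.1686] yaw 9.82 tilt 0.33 open 93.1 gf 0.0 [0.6 0.  0.1] j7 0.05
units: [-2.34 -7.58  6.13]
```

>>> apply_moves(deltas=[[-0.29,-0.94,0,0,0,0],[-0.29,-0.94,0,0,0,0],[-0.29,-0.94,0,0,0,0],[-0.29,-0.94,0,0,0,0],[-0.29,-0.94,0,0,0,0],[-0.29,-0.94,0,0,0,0],[-0.29,-0.94,0,0,0,0],[-0.29,-0.94,0,0,0,0]])

```text
time: 9.77
eef_pos: [0.452, 0.0916, 0.1646]
tool_rot: [0.644, 0.765, -0.001, -0.001]
force: [0.6, -0.2, 0.3]
opening: 0.998
gripper_force: 0.0
```

>>> apply_moves(deltas=[[0,0,0,0,0,0],[0,0,0,0,0,0],[0,0,0,0,0,0]])

```text
time: 10.02
eef_pos: [0.4546, 0.0927, 0.1654]
tool_rot: [0.644, 0.765, 0.0, 0.0]
force: [0.3, -0.4, 0.6]
opening: 1.001
gripper_force: 0.0
```

```bash
python3 g.py 0.455 0.092 0.045; python3 - <<'E'
from h import *
w=imaging.snapshot("wrist");t=imaging.snapshot("top");cv2.imwrite("pics/w2.png",np.hstack([w["img"][100:400,120:520],t["img"][130:280,200:400].repeat(2,0).repeat(2,1)]))
E
```

```text
10.02 [0.4546 0.0927 0.1654] yaw 9.85 tilt 0.04 open 93.1 gf 0.0 [ 0.3 -0.4  0.6] j7 0.12
units: [-0.04  0.01  6.02]
```

View pics/w2.png

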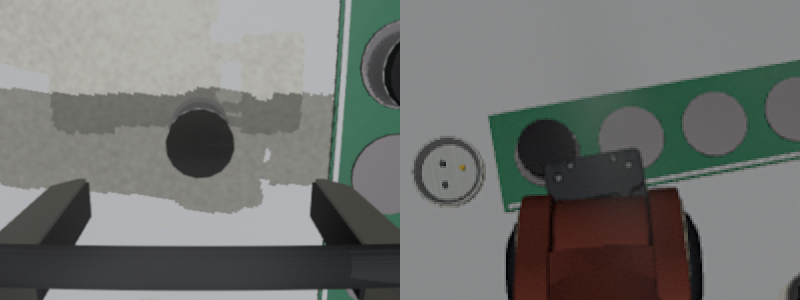

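The left crop shows the slim lid at wrist pixel (320,242), midway between the fingers. The right crop shows pot_wide standing centred on its pad.

```bash
python3 - <<'E'
from h import *
w=imaging.snapshot("wrist");p=(320,242.5)
s=imaging.snapshot("side")
print(plane(w,[p],.06),tri(w,p,s,(298.9,254.8)))
E
```

```text
[[0.45359288 0.09458314 0.06      ]] (array([0.45574076, 0.09245113, 0.05220833]), np.float64(0.0018004215317697942))
```

>>> apply_moves(deltas=[[0.05,0,1,0,0,0],[0,0,1,0,0,0],[0,0,1,0,0,0],[0,0,1,0,0,0],[0,0,1,0,0,0],[0,0,1,0,0,0],[0,0,0,0,0,0],[0,0,0,0,0,0]])

```text
time: 10.88
eef_pos: [0.4534, 0.0932, 0.045]
tool_rot: [0.644, 0.765, -0.001, -0.001]
force: [0.0, 0.5, -0.4]
opening: 1.002
gripper_force: 0.0
```

>>> apply_moves(deltas=[[0,0,0,0,0,0],[0,0,0,0,0,0],[0,0,0,0,0,0],[0,0,0,0,0,0],[0,0,0,0,0,0],[0,0,0,0,0,0],[0,0,0,0,0,0],[0,0,0,0,0,0]], claw=0.3)

```text
time: 11.55
eef_pos: [0.4535, 0.0932, 0.0457]
tool_rot: [0.644, 0.765, 0.0, 0.0]
force: [-0.6, 0.3, 0.2]
opening: 0.477
gripper_force: 0.6
```

```bash
python3 g.py 0.6095 0.0795 0.145
```

```text
11.55 [0.4535 0.0932 0.0457] yaw 9.82 tilt 0.01 open 44.4 gf 0.6 [-0.6  0.3  0.2] j7 0.2
units: [-2.    7.57 -4.96]
```

>>> apply_moves(deltas=[[0,0,0,0,0,0],[0,0,0,0,0,0],[0,0,-0.5,0,0,0],[0,0,-1,0,0,0],[0,0,-1,0,0,0],[0,0,-1,0,0,0],[0,0,-1,0,0,0],[0,0,-0.5,0,0,0]])

```text
time: 12.22
eef_pos: [0.4541, 0.0932, 0.1475]
tool_rot: [0.644, 0.765, 0.001, 0.001]
force: [0.3, -0.2, -1.5]
opening: 0.46
gripper_force: 20.0
```

>>> apply_moves(deltas=[[-0.25,0.94,0,0,0,0],[-0.25,0.94,0,0,0,0],[-0.25,0.94,0,0,0,0],[-0.25,0.94,0,0,0,0],[-0.25,0.94,0,0,0,0],[-0.25,0.94,0,0,0,0],[-0.25,0.94,0,0,0,0],[-0.25,0.94,0,0,0,0]])

```text
time: 12.88
eef_pos: [0.6088, 0.0792, 0.145]
tool_rot: [0.644, 0.765, -0.001, -0.001]
force: [1.7, 0.2, -0.3]
opening: 0.458
gripper_force: 20.0
```

>>> apply_moves(deltas=[[0,0,0,0,0,0],[0,0,0,0,0,0],[0,0,0,0,0,0]])

```text
time: 13.13
eef_pos: [0.607, 0.0795, 0.1449]
tool_rot: [0.644, 0.765, -0.001, -0.001]
force: [0.8, -0.3, -1.1]
opening: 0.459
gripper_force: 20.0
```

```bash
python3 g.py 0.6095 0.0795 0.052
```

```text
13.13 [0.607  0.0795 0.1449] yaw 9.82 tilt 0.16 open 42.7 gf 20.0 [ 0.8 -0.3 -1.1] j7 0.2
units: [-0.02  0.13  4.65]
```

Opening is 42.7 mm, so this is pot_slim (43). Lower, release, lift.

>>> apply_moves(deltas=[[0,0.05,0.9,0,0,0],[0,0,0.9,0,0,0],[0,0,0.9,0,0,0],[0,0,0.7,0,0,0],[0,0,0.5,0,0,0],[0,0,0.4,0,0,0],[0,0,0.2,0,0,0],[0,0,0,0,0,0]])

```text
time: 13.8
eef_pos: [0.6089, 0.0797, 0.0551]
tool_rot: [0.644, 0.765, -0.0, -0.0]
force: [-1.3, -0.4, -1.3]
opening: 0.461
gripper_force: 20.0
```

>>> apply_moves(deltas=[[0,0,0.1,0,0,0],[0,0,0.05,0,0,0],[0,0,0,0,0,0],[0,0,0,0,0,0],[0,0,0,0,0,0]])

```text
time: 14.22
eef_pos: [0.6098, 0.0795, 0.0531]
tool_rot: [0.644, 0.765, 0.0, 0.0]
force: [-0.5, -0.0, -1.1]
opening: 0.463
gripper_force: 20.0
```

```bash
python3 g.py 0.6095 0.0795 0.0517
```

```text
14.22 [0.6098 0.0795 0.0531] yaw 9.82 tilt 0.04 open 43.1 gf 20.0 [-0.5 -0.  -1.1] j7 0.23
units: [-0.   -0.01  0.07]
```

>>> apply_moves(deltas=[[0,0,0.05,0,0,0],[0,0,0.03,0,0,0],[0,0,0,0,0,0]])

```text
time: 14.47
eef_pos: [0.6098, 0.0796, 0.0518]
tool_rot: [0.644, 0.765, 0.0, 0.0]
force: [-1.7, -0.6, 4.0]
opening: 0.458
gripper_force: 20.0
```

>>> apply_moves(deltas=[[0,0,0,0,0,0],[0,0,0,0,0,0],[0,0,0,0,0,0],[0,0,0,0,0,0],[0,0,0,0,0,0],[0,0,0,0,0,0],[0,0,-0.3,0,0,0],[0,0,-0.7,0,0,0]], claw=1)

```text
time: 15.13
eef_pos: [0.6081, 0.0794, 0.0698]
tool_rot: [0.644, 0.765, -0.002, -0.001]
force: [-0.5, 0.6, 0.3]
opening: 0.971
gripper_force: 0.0
```

>>> apply_moves(deltas=[[0,0,-1,0,0,0],[0,0,-1,0,0,0],[0,0,-1,0,0,0],[0,0,-1,0,0,0],[0,0,-1,0,0,0],[0,0,-0.5,0,0,0],[0,0,0,0,0,0]])

```text
time: 15.72
eef_pos: [0.6111, 0.0796, 0.184]
tool_rot: [0.644, 0.765, 0.002, 0.002]
force: [-0.1, 0.3, 0.1]
opening: 1.005
gripper_force: 0.0
```

```bash
python3 g.py 0.450 -0.095 0.185
```

```text
15.72 [0.6111 0.0796 0.184 ] yaw 9.82 tilt 0.33 open 93.4 gf 0.0 [-0.1  0.3  0.1] j7 0.19
units: [-7.23 -9.43 -0.1 ]
```

>>> apply_moves(deltas=[[-0.72,-0.94,0,0,0,0],[-0.72,-0.94,0,0,0,0],[-0.72,-0.94,0,0,0,0],[-0.72,-0.94,0,0,0,0],[-0.72,-0.94,0,0,0,0],[-0.72,-0.94,0,0,0,0],[-0.72,-0.94,0,0,0,0],[-0.72,-0.94,0,0,0,0]])

```text
time: 16.38
eef_pos: [0.4793, -0.0602, 0.18]
tool_rot: [0.644, 0.765, -0.001, -0.001]
force: [0.4, -0.3, -0.8]
opening: 0.999
gripper_force: 0.0
```

>>> apply_moves(deltas=[[-0.72,-0.94,0,0,0,0],[-0.72,-0.94,0,0,0,0],[0,0,0,0,0,0],[0,0,0,0,0,0],[0,0,0,0,0,0]])

```text
time: 16.8
eef_pos: [0.4491, -0.0937, 0.1806]
tool_rot: [0.644, 0.765, 0.0, -0.0]
force: [-0.3, 0.0, -1.1]
opening: 0.996
gripper_force: 0.0
```

```bash
python3 g.py 0.450 -0.095 0.06; python3 - <<'E'
from h import *
w=imaging.snapshot("wrist");cv2.imwrite("pics/w3.png",w["img"])
for c,st in blobs(w["img"].max(2)<45,300,9000): print(c,st)
E
```

```text
16.8 [ 0.4491 -0.0937  0.1806] yaw 9.86 tilt 0.04 open 92.6 gf 0.0 [-0.3  0.  -1.1] j7 0.52
units: [-0.08  0.03  6.03]
[615.5  24.2] [ 589    0   51   53 2427]
[321.6 242. ] [ 282  210   78   65 3691]
[179.8 336.3] [160 322  40  25 539]
```

View pics/w3.png

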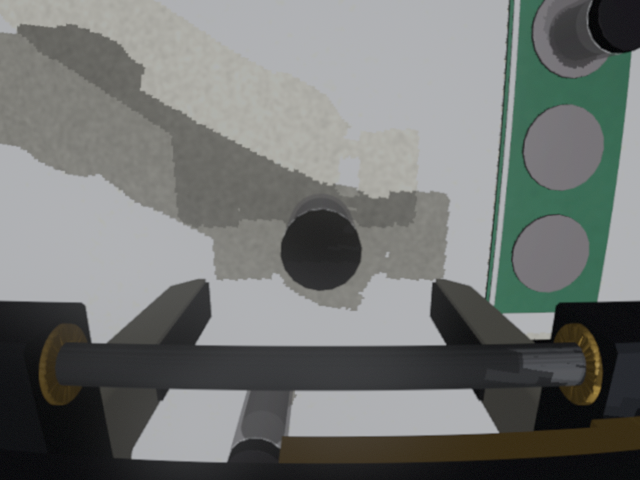

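The medium lid is at (321,249), midway between the fingers at columns 210 and 432. The narrow pot is visible behind the bar at (262,430), and slim stands on its pad at the upper right.

```bash
python3 - <<'E'
from h import *
w=imaging.snapshot("wrist");p=(321,249.5)
s=imaging.snapshot("side")
print(plane(w,[p],.08),tri(w,p,s,(308.5,308.5)))
t=imaging.snapshot("top")
E
```

```text
[[ 0.44928067 -0.09452211  0.08      ]] (array([ 0.45113162, -0.09633258,  0.07380119]), np.float64(0.0015455013432022447))
```

>>> apply_moves(deltas=[[0,0,1,0,0,0],[0,0,1,0,0,0],[0,0,1,0,0,0],[0,0,1,0,0,0],[0,0,1,0,0,0],[0,0,1,0,0,0],[0,0,0,0,0,0],[0,0,0,0,0,0]])

```text
time: 17.67
eef_pos: [0.4486, -0.0939, 0.0604]
tool_rot: [0.644, 0.765, -0.0, -0.001]
force: [1.0, 0.1, -0.3]
opening: 0.999
gripper_force: 0.0
```

>>> apply_moves(deltas=[[0,0,0,0,0,0],[0,0,0,0,0,0],[0,0,0,0,0,0],[0,0,0,0,0,0],[0,0,0,0,0,0],[0,0,0,0,0,0],[0,0,0,0,0,0],[0,0,0,0,0,0]], claw=0.35)

```text
time: 18.33
eef_pos: [0.449, -0.0944, 0.0612]
tool_rot: [0.644, 0.765, 0.0, 0.0]
force: [-0.5, 0.7, 2.0]
opening: 0.532
gripper_force: 20.0
```

```bash
python3 g.py 0.624 -0.005 0.18
```

```text
18.33 [ 0.449  -0.0944  0.0612] yaw 9.82 tilt 0.03 open 49.5 gf 20.0 [-0.5  0.7  2. ] j7 0.61
units: [ 2.91  9.39 -5.93]
```

>>> apply_moves(deltas=[[0,0,-0.5,0,0,0],[0,0,-1,0,0,0],[0,0,-1,0,0,0],[0,0,-1,0,0,0],[0,0,-1,0,0,0],[0,0,-1,0,0,0],[0,0,-0.5,0,0,0],[0,0,0,0,0,0]])

```text
time: 19.0
eef_pos: [0.4498, -0.0947, 0.1829]
tool_rot: [0.644, 0.765, 0.001, 0.002]
force: [-0.3, -1.0, -2.0]
opening: 0.536
gripper_force: 20.0
```

>>> apply_moves(deltas=[[0.29,0.94,0,0,0,0],[0.29,0.94,0,0,0,0],[0.29,0.94,0,0,0,0],[0.29,0.94,0,0,0,0],[0.29,0.94,0,0,0,0],[0.29,0.94,0,0,0,0],[0.29,0.94,0,0,0,0],[0.29,0.94,0,0,0,0]])

```text
time: 19.67
eef_pos: [0.5889, -0.0224, 0.1792]
tool_rot: [0.644, 0.765, -0.001, -0.001]
force: [0.2, 0.4, -1.2]
opening: 0.534
gripper_force: 20.0
```

>>> apply_moves(deltas=[[0.29,0.94,0,0,0,0],[0.29,0.94,0,0,0,0],[0,0,0,0,0,0],[0,0,0,0,0,0],[0,0,0,0,0,0]])

```text
time: 20.08
eef_pos: [0.6227, -0.0059, 0.1797]
tool_rot: [0.644, 0.765, -0.001, -0.001]
force: [-0.4, 0.3, -1.3]
opening: 0.536
gripper_force: 20.0
```

```bash
python3 g.py 0.624 -0.005 0.068
```

```text
20.08 [ 0.6227 -0.0059  0.1797] yaw 9.78 tilt 0.21 open 49.8 gf 20.0 [-0.4  0.3 -1.3] j7 0.33
units: [0.04 0.09 5.58]
```

>>> apply_moves(deltas=[[0.05,0.02,1,0,0,0],[0,0,1,0,0,0],[0,0,1,0,0,0],[0,0,0.9,0,0,0],[0,0,0.7,0,0,0],[0,0,0.5,0,0,0],[0,0,0.3,0,0,0],[0,0,0,0,0,0]])

```text
time: 20.75
eef_pos: [0.6231, -0.0047, 0.0719]
tool_rot: [0.644, 0.765, -0.001, -0.001]
force: [0.4, 0.6, -2.3]
opening: 0.534
gripper_force: 20.0
```

>>> apply_moves(deltas=[[0,0,0.1,0,0,0],[0,0,0.05,0,0,0],[0,0,0,0,0,0],[0,0,0,0,0,0],[0,0,0,0,0,0]])

```text
time: 21.17
eef_pos: [0.6247, -0.0041, 0.0706]
tool_rot: [0.644, 0.765, 0.0, 0.0]
force: [0.4, 0.4, -1.0]
opening: 0.534
gripper_force: 20.0
```

```bash
python3 g.py 0.624 -0.005 0.0672
```

```text
21.17 [ 0.6247 -0.0041  0.0706] yaw 9.83 tilt 0.05 open 49.6 gf 20.0 [ 0.4  0.4 -1. ] j7 0.36
units: [-0.04 -0.04  0.17]
```

>>> apply_moves(deltas=[[-0.04,-0.04,0.1,0,0,0],[0,0,0.06,0,0,0],[0,0,0.02,0,0,0],[0,0,0,0,0,0],[0,0,0,0,0,0]])

```text
time: 21.58
eef_pos: [0.6238, -0.0053, 0.0673]
tool_rot: [0.644, 0.765, 0.0, 0.0]
force: [-1.2, -0.7, 6.2]
opening: 0.538
gripper_force: 20.0
```

>>> apply_moves(deltas=[[0,0,0,0,0,0],[0,0,0,0,0,0],[0,0,0,0,0,0],[0,0,0,0,0,0],[0,0,0,0,0,0],[0,0,0,0,0,0],[0,0,-0.3,0,0,0],[0,0,-0.7,0,0,0]], claw=1)

```text
time: 22.25
eef_pos: [0.6223, -0.0049, 0.0851]
tool_rot: [0.644, 0.765, -0.001, -0.002]
force: [0.8, 0.8, -0.2]
opening: 0.994
gripper_force: 0.0
```

>>> apply_moves(deltas=[[0,0,-1,0,0,0],[0,0,-1,0,0,0],[0,0,-1,0,0,0],[0,0,-1,0,0,0],[0,0,-1,0,0,0],[0,0,-0.5,0,0,0],[0,0,0,0,0,0]])

```text
time: 22.83
eef_pos: [0.6254, -0.0053, 0.1994]
tool_rot: [0.644, 0.765, 0.002, 0.002]
force: [-0.5, -0.6, -0.2]
opening: 0.999
gripper_force: 0.0
```

```bash
python3 g.py 0.432 -0.251 0.2
```

```text
22.83 [ 0.6254 -0.0053  0.1994] yaw 9.82 tilt 0.34 open 92.9 gf 0.0 [-0.5 -0.6 -0.2] j7 0.32
units: [-10.46 -11.62  -0.08]
```

>>> apply_moves(deltas=[[-0.87,-0.97,0,0,0,0],[-0.87,-0.97,0,0,0,0],[-0.87,-0.97,0,0,0,0],[-0.87,-0.97,0,0,0,0],[-0.87,-0.97,0,0,0,0],[-0.87,-0.97,0,0,0,0],[-0.87,-0.97,0,0,0,0],[-0.87,-0.97,0,0,0,0]])

```text
time: 23.5
eef_pos: [0.4929, -0.1692, 0.1953]
tool_rot: [0.644, 0.765, -0.001, -0.001]
force: [0.1, -1.0, -0.4]
opening: 0.998
gripper_force: 0.0
```

>>> apply_moves(deltas=[[-0.87,-0.97,0,0,0,0],[-0.87,-0.97,0,0,0,0],[-0.87,-0.97,0,0,0,0],[-0.87,-0.97,0,0,0,0],[0,0,0,0,0,0],[0,0,0,0,0,0],[0,0,0,0,0,0]])

```text
time: 24.08
eef_pos: [0.4301, -0.2495, 0.1957]
tool_rot: [0.644, 0.765, 0.0, -0.001]
force: [-0.4, 0.4, -0.5]
opening: 1.001
gripper_force: 0.0
```

```bash
python3 g.py 0.432 -0.251 0.075; python3 - <<'E'
from h import *
w=imaging.snapshot("wrist");cv2.imwrite("pics/w4.png",w["img"])
for c,st in blobs(w["img"].max(2)<45,300,9000): print(c,st,plane(w,[c],.1))
E
```

```text
24.08 [ 0.4301 -0.2495  0.1957] yaw 9.86 tilt 0.09 open 93.1 gf 0.0 [-0.4  0.4 -0.5] j7 0.84
units: [-0.1   0.08  6.04]
[603.2 194.3] [ 564  165   76   60 4255] [[ 0.59133326 -0.18650599  0.1       ]]
[322.5 244.9] [ 291  217   63   57 2795] [[ 0.43005341 -0.24633823  0.1       ]]
[457.6 419.4] [413 412  82  16 446] [[ 0.54242927 -0.35241774  0.1       ]]
```

View pics/w4.png

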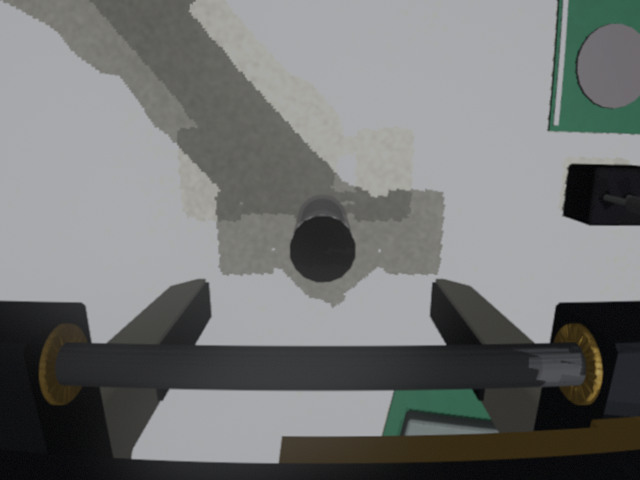

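The narrow lid is at (322,250), midway between the fingers. The stand is well clear at (600,195).

>>> apply_moves(deltas=[[-0.03,0.03,1,0,0,0],[0,0,1,0,0,0],[0,0,1,0,0,0],[0,0,1,0,0,0],[0,0,1,0,0,0],[0,0,1,0,0,0],[0,0,0,0,0,0],[0,0,0,0,0,0]])

```text
time: 24.8
eef_pos: [0.4309, -0.2496, 0.0757]
tool_rot: [0.643, 0.766, 0.0, -0.001]
force: [0.1, -0.8, 0.1]
opening: 0.999
gripper_force: 0.0
```

>>> apply_moves(deltas=[[0,0,0,0,0,0],[0,0,0,0,0,0],[0,0,0,0,0,0],[0,0,0,0,0,0],[0,0,0,0,0,0],[0,0,0,0,0,0],[0,0,0,0,0,0],[0,0,0,0,0,0]], claw=0.25)

```text
time: 25.47
eef_pos: [0.4307, -0.251, 0.0765]
tool_rot: [0.644, 0.765, -0.0, 0.0]
force: [-0.4, -0.7, -0.3]
opening: 0.475
gripper_force: 0.0
```

>>> apply_moves(deltas=[[0,0,0,0,0,0],[0,0,0,0,0,0]])

```text
time: 25.63
eef_pos: [0.4307, -0.2511, 0.0765]
tool_rot: [0.644, 0.765, -0.0, 0.0]
force: [-0.0, 0.0, -0.3]
opening: 0.426
gripper_force: 20.0
```

```bash
python3 g.py 0.6385 -0.0885 0.215
```

```text
25.63 [ 0.4307 -0.2511  0.0765] yaw 9.82 tilt 0.01 open 39.6 gf 20.0 [-0.   0.  -0.3] j7 0.92
units: [ 6.24 11.62 -6.93]
```

>>> apply_moves(deltas=[[0,0,-0.5,0,0,0],[0,0,-1,0,0,0],[0,0,-1,0,0,0],[0,0,-1,0,0,0],[0,0,-1,0,0,0],[0,0,-1,0,0,0],[0,0,-1,0,0,0],[0,0,-0.5,0,0,0]])

```text
time: 26.3
eef_pos: [0.4312, -0.2515, 0.2194]
tool_rot: [0.644, 0.765, 0.0, 0.002]
force: [-0.6, 0.1, -1.4]
opening: 0.433
gripper_force: 20.0
```

>>> apply_moves(deltas=[[0.52,0.97,0,0,0,0],[0.52,0.97,0,0,0,0],[0.52,0.97,0,0,0,0],[0.52,0.97,0,0,0,0],[0.52,0.97,0,0,0,0],[0.52,0.97,0,0,0,0],[0.52,0.97,0,0,0,0],[0.52,0.97,0,0,0,0]])

```text
time: 26.97
eef_pos: [0.5697, -0.1417, 0.2169]
tool_rot: [0.644, 0.765, -0.0, -0.0]
force: [0.6, -0.1, -0.9]
opening: 0.426
gripper_force: 20.0
```

>>> apply_moves(deltas=[[0.52,0.97,0,0,0,0],[0.52,0.97,0,0,0,0],[0.52,0.97,0,0,0,0],[0.52,0.95,0,0,0,0],[0,0,0,0,0,0],[0,0,0,0,0,0],[0,0,0,0,0,0]])

```text
time: 27.55
eef_pos: [0.6374, -0.0894, 0.2165]
tool_rot: [0.644, 0.765, -0.001, -0.0]
force: [-0.7, -0.4, -0.3]
opening: 0.43
gripper_force: 20.0
```

```bash
python3 g.py 0.6385 -0.0885 0.0825
```

```text
27.55 [ 0.6374 -0.0894  0.2165] yaw 9.77 tilt 0.11 open 40.0 gf 20.0 [-0.7 -0.4 -0.3] j7 0.44
units: [0.04 0.07 6.7 ]
```

>>> apply_moves(deltas=[[0.03,0,1,0,0,0],[0,0,1,0,0,0],[0,0,1,0,0,0],[0,0,1,0,0,0],[0,0,1,0,0,0],[0,0,0.8,0,0,0],[0,0,0.4,0,0,0],[0,0,0.2,0,0,0]])

```text
time: 28.22
eef_pos: [0.6368, -0.089, 0.0875]
tool_rot: [0.645, 0.764, -0.001, -0.001]
force: [-0.3, -0.3, -0.3]
opening: 0.426
gripper_force: 20.0
```

>>> apply_moves(deltas=[[0,0,0.1,0,0,0],[0,0,0,0,0,0],[0,0,0,0,0,0],[0,0,0,0,0,0]])

```text
time: 28.55
eef_pos: [0.6389, -0.088, 0.0876]
tool_rot: [0.644, 0.765, 0.0, 0.001]
force: [-1.1, -0.5, -1.1]
opening: 0.431
gripper_force: 20.0
```

```bash
python3 g.py 0.6385 -0.0885 0.0825
```

```text
28.55 [ 0.6389 -0.088   0.0876] yaw 9.82 tilt 0.11 open 40.1 gf 20.0 [-1.1 -0.5 -1.1] j7 0.48
units: [-0.02 -0.03  0.25]
```

>>> apply_moves(deltas=[[0,0,0.14,0,0,0],[0,0,0.08,0,0,0],[0,0,0.04,0,0,0],[0,0,0,0,0,0],[0,0,0,0,0,0]])

```text
time: 28.97
eef_pos: [0.6388, -0.0878, 0.0824]
tool_rot: [0.644, 0.765, 0.0, 0.0]
force: [-0.5, 0.1, 5.6]
opening: 0.424
gripper_force: 20.0
```

>>> apply_moves(deltas=[[0,0,0,0,0,0],[0,0,0,0,0,0],[0,0,0,0,0,0],[0,0,0,0,0,0],[0,0,0,0,0,0],[0,0,0,0,0,0],[0,0,-0.3,0,0,0],[0,0,-0.7,0,0,0]], claw=1)

```text
time: 29.63
eef_pos: [0.6368, -0.0874, 0.0998]
tool_rot: [0.644, 0.765, -0.001, -0.002]
force: [0.1, -0.3, 1.1]
opening: 0.956
gripper_force: 0.0
```

>>> apply_moves(deltas=[[0,0,-1,0,0,0],[0,0,-1,0,0,0],[0,0,-1,0,0,0],[0,0,-1,0,0,0],[0,0,-1,0,0,0],[0,0,-1,0,0,0],[0,0,-1,0,0,0],[0,0,0,0,0,0]])

```text
time: 30.3
eef_pos: [0.6406, -0.0886, 0.2465]
tool_rot: [0.644, 0.765, 0.002, 0.004]
force: [0.1, -0.2, 0.5]
opening: 1.001
gripper_force: 0.0
```

>>> apply_moves(deltas=[[-1,-1,0,0,0,0],[-1,-1,0,0,0,0],[-1,-1,0,0,0,0],[-1,-1,0,0,0,0],[-1,-1,0,0,0,0],[-1,-1,0,0,0,0],[-1,-1,0,0,0,0],[-1,-1,0,0,0,0]])

```text
time: 30.97
eef_pos: [0.5066, -0.2735, 0.2407]
tool_rot: [0.644, 0.765, -0.0, -0.001]
force: [-0.3, -0.1, -0.1]
opening: 1.0
gripper_force: 0.0
```

>>> apply_moves(deltas=[[-1,0,0,0,0,0],[-1,0,0,0,0,0],[-1,0,0,0,0,0],[-1,0,0,0,0,0],[0,0,0,0,0,0],[0,0,0,0,0,0],[0,0,0,0,0,0]])

```text
time: 31.55
eef_pos: [0.5215, -0.3502, 0.2406]
tool_rot: [0.644, 0.765, 0.0, -0.001]
force: [-0.5, -0.7, -0.2]
opening: 1.002
gripper_force: 0.0
```

```bash
python3 g.py; python3 - <<'E'
from h import *
t=imaging.snapshot("top");s=imaging.snapshot("side")
f=lambda i:cv2.resize(i,None,fx=2,fy=2,interpolation=2)
cv2.imwrite("pics/f1.png",f(t["img"][120:260,60:460]))
cv2.imwrite("pics/f2.png",f(s["img"][100:400,250:500]))
E
```

```text
31.55 [ 0.5215 -0.3502  0.2406] yaw 9.87 tilt 0.12 open 93.2 gf 0.0 [-0.5 -0.7 -0.2] j7 0.9
```

View pics/f1.png

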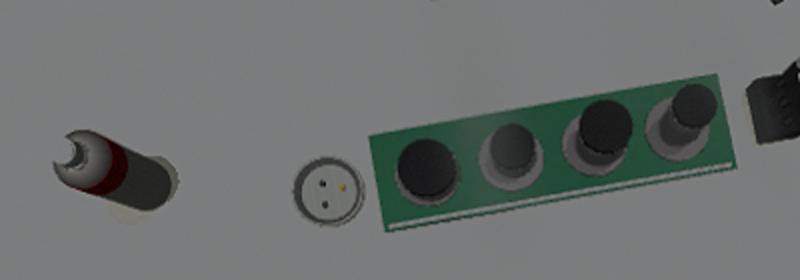

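View pics/f2.png

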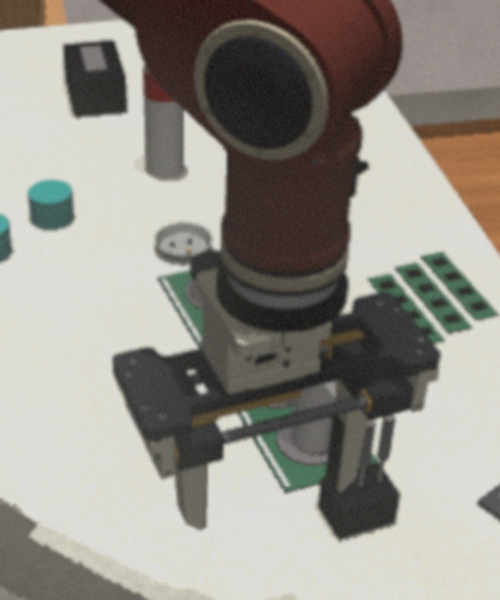

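The top view shows all four pots upright and in order, each lid over its pad: (273.5,203.5), (316.5,192.5), (363,183) and (407,172.5). The can is at its old spot. The arm blocks the side view, so I'll check the centring in numbers.

```bash
python3 - <<'E'
from h import *
t=imaging.snapshot("top")
pads=plane(t,[(273.4,206.6),(315.1,199),(356.9,191.4),(398.1,184.1)],.006)
for p,z,pd in zip([(273.5,203.5),(316.5,192.5),(363,183),(407,172.5)],(.046,.066,.086,.106),pads):
    q=plane(t,[p],z)[0]; print(q.round(4),((q-pd)[:2]*1000).round(1))
print(np.abs(readout.state()["joint_velocities"]).max().round(4))
E
```

```text
[0.5924 0.1604 0.046 ] [-0.8 -3.8]
[0.6092 0.078  0.066 ] [ 1.2 -2.9]
[ 0.6225 -0.0077  0.086 ] [-0.5 -4.8]
[ 0.6373 -0.086   0.106 ] [-0.4  0.4]
0.0063
```

All offsets are under 5 mm against the 14 mm limit, so I'm handing in.

```bash
python3 -c "
from rig import workorder;print(workorder.sign_off())"
```

```text
the job is handed in; nothing more can be done
None
```

I handed the job in: the four pots stand upright on their pads, tallest next to the screwdriver stand, each measured within 5 mm of its pad's centre; the can looked unmoved in the last top view, and the sign-off gave no verdict.

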